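# Close the end cap of a brad nailer against its valve spring and hold it for the screws

### The arm

A 7-joint arm with a two-finger parallel gripper is mounted at the origin on the work surface. World frame = base frame: x ahead of the robot, y to its left, z up, the work surface at z = 0. Lengths are in m, angles in rad, forces in N, time in s.
With the tool pointing down it reaches from about 0.35 to 0.9 m from the base axis. Payload 7.2 kg.
Tool frame: the origin (TCP) lies midway between the tips of the shut fingers; the grasp point (between the pads) lies 19 mm behind it; z points along the fingers, y is the line along which they close (so a half turn about z gives the same grasp; the last joint's range is limited). The gripper opens to 85 mm and grips with 20 to 120 N. Pads are 22 mm wide; open, the fingers measure 114 mm over their backs; the gripper's body (76 mm by 85 mm) begins 54 mm behind the grasp point. The pads swing forward as they close: fully open they stand 13 mm farther back than shut.
Start: joints at [-1.227, 0.411, -0.013, 1.596, 0.006, 1.134, -0.082], TCP at [0.25, 0.573, 0.231] pointing down, gripper open.
Joint ranges: [-2.95, 2.95], [-0.29, 1.99], [-1.47, 1.44], [0.14, 2.54], [-1.03, 4.17], [0.13, 1.85], [-2.86, 2.86]. Speed limits (rad/s): [2.39, 2.39, 3.01, 3.01, 3.14, 3.14, 3.14].

### API

Orientations are given as [roll, pitch, yaw] about the fixed x, y, z axes, in that order (R = Rz(yaw) Ry(pitch) Rx(roll)).
In Python, from workcell import observe, vision, hand_in gives the robot as it stands.
- The arm moves only by the tool arm_command, never from a script. Its argument "motion" is a list that holds one entry, the list of rows, each a list of 4 numbers: the shift along the tool's x, y, z in cm, then the turn about the tool's z in rad. In form: [[[dx, dy, dz, roll], ...]]. A call has 1 to 12 rows; each row is the pose to reach, as a shift and turn from the pose commanded when the call began, along the tool's axes at that moment; what a row does not reach only later rows make up. A row lasts 1/8 s, in which the tool goes at most 62.5 mm and 10.7 degrees, less where a joint would pass 70% of its speed; a pose out of reach is approached as far as the arm can. A call with a gripper value outside its range is refused whole. "fingers" is the finger opening in cm, from 0 to 8.54, set as the call begins (left out, the last holds). The fingers move at their own pace and stop on an object; the grip force is fixed at half the most. Time passes only in rows, so rows that repeat a pose let the fingers close. It gives the time, the measured TCP pose, the force, the opening and the grip force at its end, in the units of the state.
- observe(): the state, without advancing time (a new reading comes with each control period).
- vision.grab_frame(name): name is "side" or "top" or "wrist"; returns a dict with "pixels" (420x560x3 uint8, red, green, blue), "intrinsics" (3x3 intrinsics, pixels), "eye" and "rotation" of the camera in the world. Camera axes: x right, y down, z forward; pixel columns grow to the right and rows downward; lengths in m; the calibration is good to about 2 mm. A picture is of the moment at which its call begins. There is no depth.
- hand_in(): hands the job in; it is judged then, once.
The state is a dict: "time": time; "qpos": joint angles; "joint_vel": joint speeds; "joint_efforts": joint torques, N m; "tcp_pos": TCP position; "tcp_rot": TCP orientation; "ft_force": force on the tool from outside, world axes, zero at the start; "wrist_torque": the same for the moment, N m; "gripper_width": opening from 0.0 (shut) to 1.0 (fully open); "grip_force": force on a finger pad.
Only numpy, scipy, OpenCV 4.12 (cv2) and the standard library are available. Lean on these libraries where they do the work, as an engineer would, in place of code of your own. Each camera call takes 0.05 s, during which the arm holds its last target. There are 200 camera calls.

### The job

The brad nailer standing nose down in the vice has a new head valve, and its end cap (the larger of the two caps) lies among the other parts on the bench. Pick up that cap, fit it over the nailer's two dowels with its exhaust nozzle pointing away from the handle, and press it down against the valve spring until it sits flush on the housing all round. Do not let go: finish while still holding the cap pressed fully home, ready for the screws, and leave the rest of the bench as it is.

Things in the scene. Friction and masses are not known exactly. Their poses are not given: they have to be found in the camera images.
- cap: end cap of the nailer, bare aluminium, 0.17 to 0.35 kg, lying right way up on the bench. Base plate 76 (x) x 64 (y) mm, 16 mm thick, a boss on top, a black exhaust nozzle towards -x; in the underside a pocket 32 x 32 mm, 16 mm deep, for the head valve. Origin: centre of the underside, z up. Fitted, its origin and axes coincide with those of seat
- cap_boss (a point): top centre of the cap's boss, 40 mm above the underside: the boss is 40 (x) x 36 (y) mm and stands 24 mm above the plate, centred. It is the grip: pinch its two flat sides, 36 mm apart along the cap's y; beside each the plate leaves a shoulder 14 mm wide that can be pressed on
- hole_a (a point): mouth, in the cap's underside, of the hole for dowel a, at (-27, -18) mm from the cap's centre: 9.5 mm wide, countersunk below, right through the plate
- hole_b (a point): the same for dowel b, at (+27, +14) mm
- exhaust (a point): mouth of the cap's exhaust nozzle, 36 mm from the cap's centre towards the cap's -x, 27.5 mm above its underside; the nozzle is 24 mm wide, 13 mm high, over the plate, clear of the boss's gripping sides
- nailer: brad nailer clamped nose down in a vice bolted to the bench; does not move. Its head is a flat flange 76 (x) x 64 (y) mm, the cap's outline, face up 165 mm above the bench. Handle and magazine run 230 mm towards its +x, at most 150 mm high; the vice is 70 mm high, its screw reaches 190 mm towards -y. Origin: on the bench under the cylinder axis, z up
- seat (a point): centre of the nailer's flat head face, 165 mm above the bench, axes as the nailer's (+x towards the handle, z up); the centre of the cap's underside belongs here
- dowel_a (a point): tip of the dowel at (-27, -18) mm from the seat (side away from the handle): steel, 8 mm thick, standing 14 mm above the face, its top 5 mm tapered
- dowel_b (a point): tip of the dowel at (+27, +14) mm from the seat (handle side), same size
- valve_top (a point): top centre of the head valve, a round sprung plunger 24 mm across in the middle of the head, standing 24 mm above the face when free; goes down with head_valve
- head_valve (a joint): how far the head valve is pushed down, m: 0 free, 0.008 with the cap fully home, 0.014 at its stop. Spring: 6 N at 0 plus 0.6 N per mm, so about 11 N with the cap home; the cap meets it 8 mm above home, and its weight alone does not push it down. Once the cap is home the face is rigid and the force rises steeply; a push of 13 to 20 N holds it firmly
- small_cap: end cap of another, smaller gun: aluminium plate 54 x 44 x 11 mm with a round boss 32 mm across up to 25 mm; not needed. Origin under its centre
- piston: piston with driver blade, lying, 96 mm long, 36 mm thick at the piston end; not needed. Origin on the bench under its middle
- grease_pot: small jar 48 mm across, 45 mm high; not needed. Origin under its centre
- oil_bottle: small white oil bottle 36 mm across, 78 mm high; not needed. Origin under its centre
- screwdriver: screwdriver 200 mm long, lying; not needed
- hammer: hammer, lying; not needed
- screw_tray: steel tray 120 x 85 x 24 mm with screws; not needed. Origin under its centre
- offcut: wooden offcut 130 x 48 x 22 mm; not needed. Origin under its centre
Not all that is in view belongs to the job. What is shaped like the cap but blue or yellow is not meant.

How it is judged:
By the outcome, as a careful person would: the job done as asked, in the order asked, and still so for the second after the job is handed in, while the arm keeps its last pose, push and grip.
It also fails if it takes over 42 s, if anything falls off the work surface, if the arm or the gripper's body presses on something with over 40 N, if the wrist force passes 120 N, or if a joint passes its speed limit or range.

## Working session

There is one attempt and no reset: what is moved stays moved. The work goes in short steps, Python scripts to look and compute and a tool call to move; the robot and the scene stay as the last step left them, time stands still between calls to the robot, and variables do not carry over. Pictures are saved under pics/ and viewed, at most 10 in all, crops included, and the job is handed in when it is done.

Besides the shell and the picture viewer there is one more tool, called after "Emit:" as a command line: name --argument value ..., lists and objects as JSON in quotes. arm_command: Moves the arm, as the interface text tells. Its arguments: {"type":"object","properties":{"motion":{"type":"array","items":{"type":"array","items":{"type":"array","items":{"type":"number"}}}},"fingers":{"type":"number"}},"required":["motion"]}

```bash
mkdir -p pics; cat > h.py <<'E'
import numpy as np, cv2
from workcell import observe, vision, hand_in
def grab(n,save=None):
    f=vision.grab_frame(n); f={k:np.array(v) if not isinstance(v,str) else v for k,v in f.items()}
    if save: cv2.imwrite('pics/'+save,cv2.cvtColor(f['pixels'],cv2.COLOR_RGB2BGR)); np.savez('pics/'+save[:-4]+'.npz',**f)
    return f
def ray(f,uv):
    d=f['rotation']@np.linalg.inv(f['intrinsics'])@np.array([uv[0],uv[1],1.]); return f['eye'],d
def plane(f,uv,z):
    e,d=ray(f,uv); return e+d*(z-e[2])/d[2]
def proj(f,p):
    q=f['intrinsics']@(f['rotation'].T@(np.array(p)-f['eye'])); return q[:2]/q[2]
def load(n): return dict(np.load('pics/'+n+'.npz'))
E
python3 - <<'E'
from h import *
a=grab('top','top1.png');b=grab('side','side1.png')
for f in(a,b): print(f['eye'].round(3),f['rotation'].round(3).tolist(),f['intrinsics'].round(1).tolist())
s=observe();print(s)
E
```

```text
[ 0.307 -0.111  1.379] [-2.963, 0.012, -1.555] [[431.7, 0.0, 284.6], [0.0, 431.7, 203.1], [0.0, 0.0, 1.0]]
[0.219 1.011 0.998] [-2.201, -0.007, -2.863] [[448.8, 0.0, 276.5], [0.0, 448.8, 216.6], [0.0, 0.0, 1.0]]
{'time': 0.1, 'qpos': array([-1.22721143,  0.41182158, -0.01271232,  1.59696143,  0.00558941,
        1.13430759, -0.08219745]), 'joint_vel': array([ 0.00067256, -0.00077944,  0.00153509, -0.00250915,  0.00034188,
       -0.00092172, -0.00022983]), 'joint_efforts': array([ 2.04821714e-03, -6.01819396e+01,  6.84130993e-01, -3.00094306e+01,
        1.40788470e-02,  6.34604890e-03, -3.84145392e-05]), 'tcp_pos': array([0.25000521, 0.57232855, 0.23053568]), 'tcp_rot': array([-3.14013317e+00,  9.36740482e-05,  2.72983038e+00]), 'ft_force': array([ 0.19997455, -0.64431171, -0.24572432]), 'wrist_torque': array([ 0.00548492,  0.03894314, -0.03942402]), 'grip_force': 0.0, 'gripper_width': 0.9992797116611658}
```

View pics/top1.png

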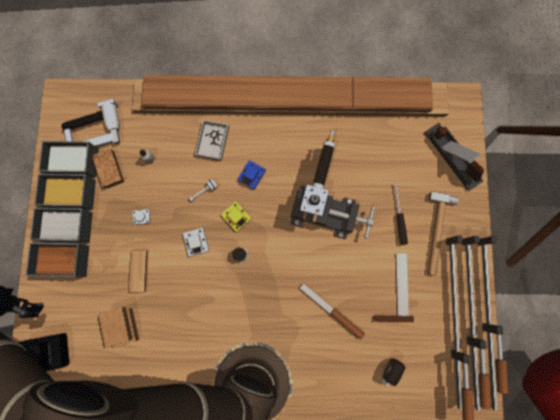

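View pics/side1.png

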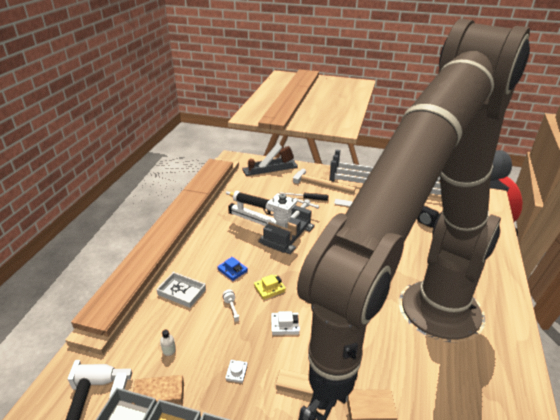

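In the top view, the cap-like objects are at (195,242) bare metal with a black nozzle, (141,216) small cap, (252,175) blue and (236,216) yellow. The nailer's head is at (315,199) with its handle running to (328,140). The side view shows the bare cap at (285,322) and the head at (283,203). The part at (195,242) fits: it is the larger one, bare, with a rectangular boss and a black nozzle. I'll confirm this in a crop.

```bash
cat >> h.py <<'E'
from scipy.spatial.transform import Rotation as Ro
_g=grab
def grab(n,save=None):
    f=vision.grab_frame(n); f={k:np.array(v) for k,v in f.items()}
    if f['rotation'].shape==(3,): f['rotation']=Ro.from_euler('xyz',f['rotation']).as_matrix()
    if save: cv2.imwrite('pics/'+save,cv2.cvtColor(f['pixels'],cv2.COLOR_RGB2BGR)); np.savez('pics/'+save[:-4]+'.npz',**f)
    return f
def load(n):
    f=dict(np.load('pics/'+n+'.npz'))
    if f['rotation'].shape==(3,): f['rotation']=Ro.from_euler('xyz',f['rotation']).as_matrix()
    return f
E
python3 - <<'E'
from h import *
a=load('top1');b=load('side1')
for uv in((195,242),(141,216),(252,175),(236,216)): print(uv,plane(a,uv,.03).round(3))
print('seat',plane(a,(315,199),.165).round(3),'handle',plane(a,(328,140),.14).round(3))
print('side cap',plane(b,(285,322),.03).round(3),'head',plane(b,(283,200),.18).round(3))
A=cv2.resize(a['pixels'][185:275,120:255],None,fx=3.9,fy=3.9,interpolation=2)
B=cv2.resize(a['pixels'][150:240,280:350],None,fx=3.9,fy=3.9,interpolation=2)
cv2.imwrite('pics/c1.png',np.hstack([A,B])[:,:,::-1])
E
```

```text
(195, 242) [0.423 0.188 0.03 ]
(141, 216) [0.502 0.364 0.03 ]
(252, 175) [0.641 0.015 0.03 ]
(236, 216) [0.507 0.062 0.03 ]
seat [ 0.539 -0.18   0.165] handle [ 0.724 -0.219  0.14 ]
side cap [0.419 0.204 0.03 ] head [ 0.528 -0.161  0.18 ]
```

View pics/c1.png

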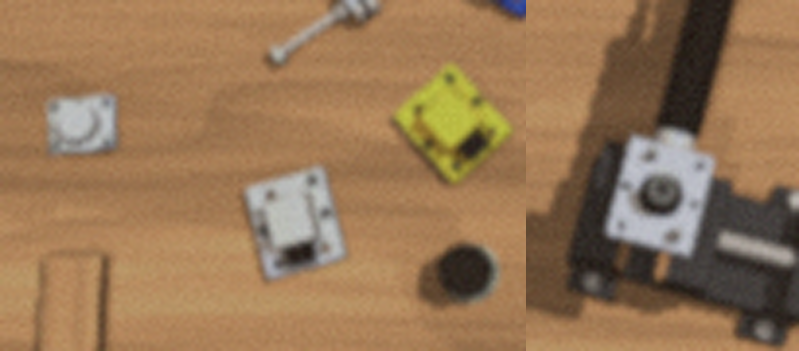

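The crop confirms it: the bare cap has a square boss and a black nozzle at the lower end, roughly towards the robot. The small cap has a round boss, and the yellow one is a decoy. On the right, the flange shows two dowels and the valve, with the handle towards the upper right. Next I'll measure both outlines.

```bash
cat >> h.py <<'E'
def outline(f,c,z,half,smax=60,vmin=110):
    x0,y0=int(c[0])-half,int(c[1])-half; p=f['pixels'][max(y0,0):y0+2*half,max(x0,0):x0+2*half]
    hsv=cv2.cvtColor(p,cv2.COLOR_RGB2HSV); m=((hsv[...,1]<smax)&(hsv[...,2]>vmin)).astype(np.uint8)
    m=cv2.morphologyEx(m,cv2.MORPH_OPEN,np.ones((2,2)))
    cs,_=cv2.findContours(m,cv2.RETR_EXTERNAL,cv2.CHAIN_APPROX_NONE); k=max(cs,key=cv2.contourArea)
    pts=np.array([plane(f,q+[max(x0,0),max(y0,0)],z)[:2] for q in cv2.convexHull(k)[:,0]],np.float32)
    r=cv2.minAreaRect(pts*1000); return np.array(r[0]).round(1),np.array(r[1]).round(1),round(r[2],1)
def to_tool(s,d):  # world vector -> tool axes, cm
    return (Ro.from_euler('xyz',s['tcp_rot']).inv().apply(d)*100).round(2)
E
python3 - <<'E'
from h import *
a=load('top1');s=observe()
print('cap',outline(a,(195,242),.016,22)); print('flange',outline(a,(315,199),.165,17))
print(to_tool(s,np.array([.42,.19,.20])-s['tcp_pos']))
E
```

```text
cap (array([421.9, 186.6]), array([78.4, 67.9]), 17.2)
flange (array([ 539.1, -181.3]), array([66.1, 90.5]), 76.2)
[-30.88 -28.23   3.1 ]
```

Emit:
arm_command --motion '[[[-3.8,-3.5,0.4,-0.09],[-7.7,-7.0,0.8,-0.18],[-11.6,-10.6,1.2,-0.27],[-15.4,-14.1,1.6,-0.36],[-19.3,-17.6,2,-0.45],[-23.2,-21.2,2.4,-0.54],[-27,-24.7,2.8,-0.63],[-30.9,-28.2,3.1,-0.71],[-30.9,-28.2,3.1,-0.71],[-30.9,-28.2,3.1,-0.71]]]' --fingers 8.5

```text
time: 1.35
tcp_pos: [0.4202, 0.1911, 0.2002]
tcp_rot: [3.141, -0.0, -2.844]
ft_force: [0.4, 0.7, 0.0]
gripper_width: 0.995
grip_force: 0.0
```

```bash
python3 - <<'E'
from h import *
f=grab('wrist','w1.png');s=observe();print(s['tcp_pos'],s['tcp_rot'],f['eye'],f['rotation'].round(2).tolist(),s['ft_force'])
c=proj(f,[.422,.187,.016]);print(c)
E
```

```text
[0.42000928 0.19167619 0.20021732] [ 3.14111886e+00 -2.12818190e-04 -2.84279499e+00] [0.3572612  0.17255684 0.34266283] [[-0.29, 0.92, 0.25], [0.96, 0.28, 0.08], [-0.0, 0.26, -0.97]] [ 1.06846388  0.77594458 -0.43202782]
[267.9612876 189.8393682]
```

View pics/w1.png

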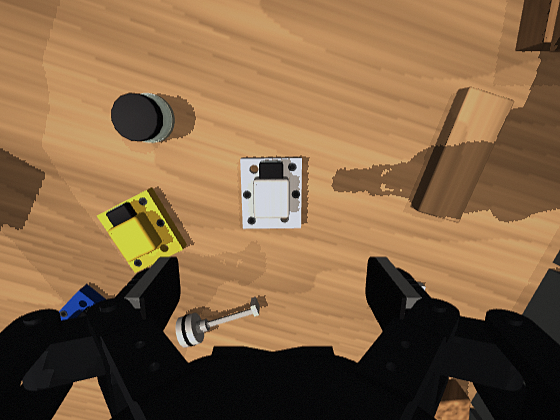

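The wrist picture shows the cap centred at about (271,192), nozzle at the top (-x), aligned with the fingers. The yellow decoy is at (140,230) and the grease pot at (142,118).

```bash
python3 - <<'E'
from h import *
f=load('w1');s=observe()
o=outline(f,(271,192),.016,48,70,140);print(o)
d=np.array([o[0][0]/1000,o[0][1]/1000,.016])-s['tcp_pos'];print(to_tool(s,d))
E
```

```text
(array([426.2, 192.8]), array([76.7, 64.3]), 17.6)
[-0.63 -0.08 18.42]
```

Emit:
arm_command --motion '[[[-0.2,0,4.5,-0.01],[-0.4,-0.1,9,-0.01],[-0.6,-0.1,13,-0.01],[-0.6,-0.1,16,-0.01],[-0.6,-0.1,17.6,-0.01],[-0.6,-0.1,18.4,-0.01],[-0.6,-0.1,18.4,-0.01]]]'

```text
time: 2.28
tcp_pos: [0.426, 0.1922, 0.0161]
tcp_rot: [3.141, -0.001, -2.832]
ft_force: [-0.1, -0.5, 0.6]
gripper_width: 0.995
grip_force: 0.0
```

Emit:
arm_command --motion '[[[0,0,0,0],[0,0,0,0],[0,0,0,0],[0,0,0,0],[0,0,0,0],[0,0,0,0]]]' --fingers 2.5

```text
time: 3.02
tcp_pos: [0.4269, 0.1916, 0.017]
tcp_rot: [3.141, 0.001, -2.834]
ft_force: [-1.6, -0.8, 7.0]
gripper_width: 0.407
grip_force: 60.1
```

Emit:
arm_command --motion '[[[0,0,-1,0],[0,0,-3,0],[0,0,-7,0],[0,0,-11,0],[0,0,-15,0],[0,0,-19,0],[0,0,-22.5,0],[0,0,-24,0],[0,0,-24,0]]]'

```text
time: 4.15
tcp_pos: [0.4266, 0.1915, 0.2567]
tcp_rot: [3.141, 0.001, -2.833]
ft_force: [1.0, 0.0, -2.3]
gripper_width: 0.41
grip_force: 60.4
```

Emit:
arm_command --motion '[[[-0.3,-2,0,0.03],[-0.8,-6,0,0.08],[-1.3,-10.5,0,0.14],[-2,-15,0,0.2],[-2.5,-20,0,0.26],[-3,-25,0,0.33],[-3.6,-30,0,0.39],[-4.2,-35,0,0.46],[-4.8,-39,0,0.51],[-5.3,-42,0,0.55],[-5.3,-42.6,0,0.55],[-5.3,-42.6,0,0.55]]]'

```text
time: 5.65
tcp_pos: [0.6052, -0.1992, 0.2546]
tcp_rot: [-3.141, -0.003, 2.898]
ft_force: [0.0, -0.4, -2.5]
gripper_width: 0.409
grip_force: 60.5
```

```bash
python3 - <<'E'
from h import *
f=grab('wrist','w2.png');s=observe();print(s['tcp_pos'],s['tcp_rot'],f['eye'],s['ft_force'],proj(f,[.539,-.181,.165]))
E
```

```text
[ 0.60545804 -0.19813762  0.25510872] [ 3.14148508e+00 -2.18287129e-03  2.89973454e+00] [ 0.54168589 -0.18257607  0.39731183] [-0.25919023 -0.93875933 -2.06585977] [274.18039276 121.65110743]
```

View pics/w2.png

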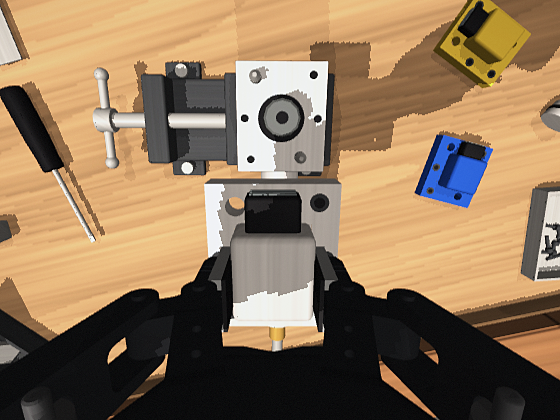

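The view shows the flange spanning about (237..335, 61..171). Dowel a is at (256,76), dowel b at (301,157), and the valve top at (282,117). The held cap's plate has its far corners at (205,181) and (340,181) and hole_a at (235,205), so the nozzle points away from the handle. I'll measure these points in metres.

```bash
python3 - <<'E'
from h import *
f=load('w2');s=observe()
t=s['tcp_pos'];psi=s['tcp_rot'][2]
for vm in(90,120): print('flange',outline(f,(286,116),.165,56,60,vm))
o=outline(f,(286,116),.165,56,60,90)
v=plane(f,(282,117),.189);print('valve',v.round(4))
a=plane(f,(256,75),.179);b=plane(f,(301,157),.179)
print('dowels',a.round(4),b.round(4),np.linalg.norm(a-b),'yaw',np.degrees(np.arctan2(*(b-a)[1::-1])-np.arctan2(32,54)))
# held cap: far edge of plate top
zt=t[2]-.017+.016
c1,c2,h=[plane(f,q,zt) for q in((205,181),(340,181),(235,205))]
print('edge',np.linalg.norm(c1-c2)); R=lambda d:to_tool(s,d)
print('edge mid tool',R((c1+c2)/2-t),'hole',R(h-t),'dir',R(c2-c1))
print('psi',np.degrees(psi)-180)
E
python3 - <<'E'
import cv2
p=cv2.imread('pics/w2.png')
cv2.imwrite('pics/c2.png',cv2.resize(p[50:240,190:350],None,fx=3.1,fy=3.1,interpolation=cv2.INTER_CUBIC))
E
```

```text
flange (array([ 538.4, -175.4]), array([63.7, 74.9]), 75.7)
flange (array([ 538.4, -175.4]), array([63.7, 74.8]), 75.8)
valve [ 0.5377 -0.1756  0.189 ]
dowels [ 0.5081 -0.1855  0.179 ] [ 0.5664 -0.1688  0.179 ] 0.06070607641559018 yaw -14.594038200681661
edge 0.062385876618000165
edge mid tool [ 4.11 -0.04  0.11] hole [ 2.97 -1.81  0.11] dir [-0.01  6.24  0.  ]
psi -13.857448966079176
```

View pics/c2.png

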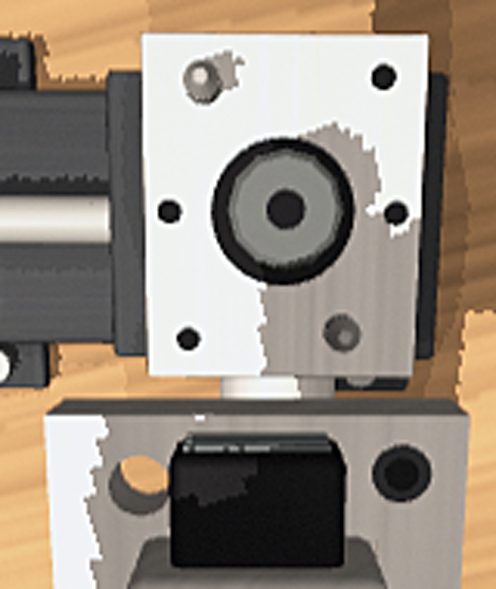

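Emit:
arm_command --motion '[[[2,0.2,0,0.008],[4.5,0.4,0,0.008],[6.4,0.6,0,0.008],[6.9,0.6,0.5,0.008],[6.9,0.6,2,0.008],[6.9,0.6,3.5,0.008],[6.9,0.6,4,0.008],[6.9,0.6,4,0.008],[6.9,0.6,4,0.008]]]'

```text
time: 6.82
tcp_pos: [0.541, -0.1763, 0.2165]
tcp_rot: [-3.141, 0.0, 2.892]
ft_force: [-0.6, -0.0, -1.6]
gripper_width: 0.405
grip_force: 60.5
```

```bash
python3 - <<'E'
from h import *
f=grab('wrist','w3.png');s=observe();t=s['tcp_pos']
print(t,np.degrees(s['tcp_rot'])+[0,0,-180],s['ft_force'],to_tool(s,np.array([.5399,-.1759,.182])-t))
g=grab('side','side2.png');c=proj(g,[.538,-.175,.19]).astype(int)
A=cv2.resize(g['pixels'][c[1]-50:c[1]+50,c[0]-55:c[0]+55],None,fx=5.5,fy=5.5,interpolation=2)
cv2.imwrite('pics/c3.png',A[:,:,::-1])
E
```

```text
[ 0.54100995 -0.17627225  0.21662757] [-1.79997899e+02  3.75494025e-02 -1.43201533e+01] [ 0.06808019 -0.08233983 -2.69757914] [0.12 0.01 3.46]
```

View pics/c3.png

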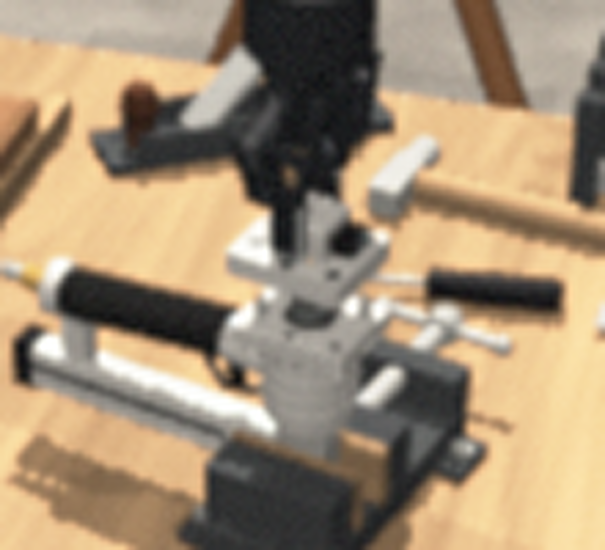

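The side crop shows the cap above the head, nozzle at (345,237) on the side away from the handle. I'll correct dx by 1 mm and descend onto the dowels.

Emit:
arm_command --motion '[[[0.1,0,0.5,0],[0.1,0,1.2,0],[0.1,0,1.8,0],[0.1,0,2.1,0],[0.1,0,2.3,0],[0.1,0,2.4,0],[0.1,0,2.4,0]]]'

```text
time: 7.8
tcp_pos: [0.5398, -0.1758, 0.1924]
tcp_rot: [3.142, 0.0, 2.892]
ft_force: [-0.3, 0.6, -2.6]
gripper_width: 0.41
grip_force: 60.5
```

Emit:
arm_command --motion '[[[0,0,0.2,0],[0,0,0.3,0],[0,0,0.4,0],[0,0,0.5,0],[0,0,0.6,0],[0,0,0.6,0],[0,0,0.6,0]]]'

```text
time: 8.68
tcp_pos: [0.5398, -0.1761, 0.1869]
tcp_rot: [3.142, 0.001, 2.892]
ft_force: [-2.5, -0.6, 4.3]
gripper_width: 0.409
grip_force: 61.5
```

Emit:
arm_command --motion '[[[0,0,0.1,0],[0,0,0.2,0],[0,0,0.3,0],[0,0,0.35,0],[0,0,0.4,0],[0,0,0.4,0],[0,0,0.4,0]]]'

```text
time: 9.55
tcp_pos: [0.5399, -0.1761, 0.1833]
tcp_rot: [3.141, 0.001, 2.892]
ft_force: [-3.3, 0.5, 9.2]
gripper_width: 0.412
grip_force: 61.9
```

Emit:
arm_command --motion '[[[0,0,0.05,0],[0,0,0.1,0],[0,0,0.1,0],[0,0,0.1,0]]]'

```text
time: 10.05
tcp_pos: [0.5398, -0.1761, 0.1824]
tcp_rot: [3.141, 0.001, 2.892]
ft_force: [-4.5, 0.7, 10.7]
gripper_width: 0.411
grip_force: 62.0
```

Emit:
arm_command --motion '[[[0.05,0,0,0],[0.05,0,0.05,0],[0.05,0,0.1,0],[0.05,0,0.1,0],[0.05,0,0.1,0]]]'

```text
time: 10.68
tcp_pos: [0.5398, -0.1761, 0.1821]
tcp_rot: [3.141, 0.002, 2.892]
ft_force: [-4.5, 1.2, 13.9]
gripper_width: 0.407
grip_force: 62.6
```

Emit:
arm_command --motion '[[[0.05,0,0,0],[0.1,0,0.05,0],[0.1,0,0.07,0],[0.1,0,0.07,0],[0.1,0,0.07,0]]]'

```text
time: 11.3
tcp_pos: [0.5399, -0.1761, 0.1821]
tcp_rot: [3.141, 0.005, 2.892]
ft_force: [-3.3, 0.7, 17.1]
gripper_width: 0.409
grip_force: 62.9
```

```bash
python3 - <<'E'
from h import *
g=grab('side','side3.png');c=proj(g,[.538,-.175,.18]).astype(int)
s=observe();print(s['tcp_pos'],s['ft_force'],s['wrist_torque'])
A=cv2.resize(g['pixels'][c[1]-35:c[1]+35,c[0]-45:c[0]+45],None,fx=8,fy=8,interpolation=2)
cv2.imwrite('pics/c4.png',A[:,:,::-1])
E
```

```text
[ 0.5398215  -0.17609709  0.18204609] [-3.07714424  1.44828407 15.88450426] [0.00976753 0.78958606 0.01210216]
```

View pics/c4.png

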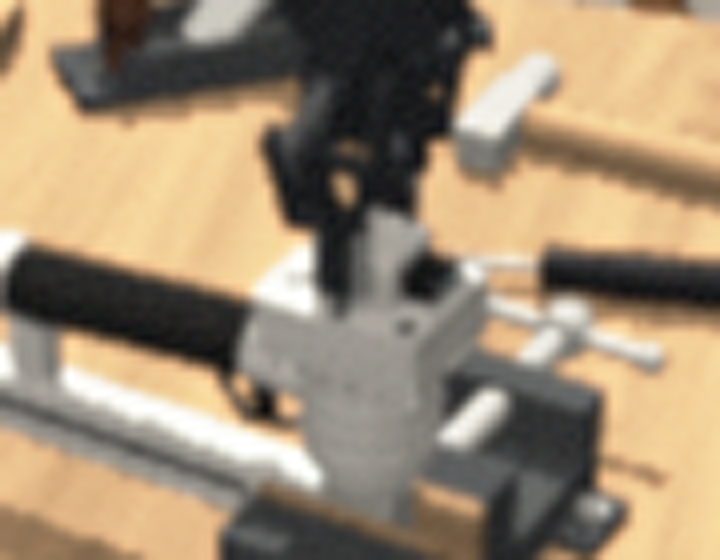

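The cap looks flush, but the pitch has crept up to 0.005 rad since my sideways corrections, so the handle side may be lifted slightly. I'll take those corrections back.

Emit:
arm_command --motion '[[[-0.08,0,0,0],[-0.15,0,0,0],[-0.15,0,0,0],[-0.15,0,0,0]]]'

```text
time: 11.85
tcp_pos: [0.5398, -0.1761, 0.182]
tcp_rot: [3.141, 0.001, 2.892]
ft_force: [-8.7, 2.0, 20.9]
gripper_width: 0.411
grip_force: 63.5
```

```bash
python3 - <<'E'
from h import *
s=observe();print(s['tcp_pos'],s['tcp_rot'],s['ft_force'],s['wrist_torque'])
E
```

```text
[ 0.53983068 -0.17608787  0.18204424] [3.14068383e+00 1.47571327e-03 2.89155417e+00] [-8.66021198  2.04905311 20.92747297] [0.35577279 1.95902601 0.01195124]
```

Emit:
arm_command --motion '[[[0.02,0,-0.03,0],[0.04,0,-0.05,0],[0.04,0,-0.05,0],[0.04,0,-0.05,0]]]'

```text
time: 12.35
tcp_pos: [0.5398, -0.1761, 0.1821]
tcp_rot: [3.141, 0.002, 2.892]
ft_force: [-5.0, 0.3, 16.2]
gripper_width: 0.408
grip_force: 62.8
```

```bash
python3 - <<'E'
from h import *
s=observe();print(s['time'],s['tcp_pos'],s['tcp_rot'],s['ft_force'],s['wrist_torque'])
E
```

```text
12.35 [ 0.53984464 -0.17610864  0.18206869] [3.14102779e+00 2.15457518e-03 2.89155291e+00] [-5.03306734  0.28668555 16.24941573] [ 0.17108977  1.22651777 -0.00703463]
```

The cap is home: the TCP is 17.1 mm above the 165 mm face, against 17.0 mm above the bench when I gripped it. The push is 16 N and the tilt about 0.1°.

```bash
python3 -c "
from workcell import hand_in; print(hand_in())"
```

```text
the job is handed in; nothing more can be done
None
```

The end cap is on both dowels with its nozzle away from the handle, held pressed home at about 16 N with roughly 0.1° of tilt, and the job was handed in at about 12.4 s.

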